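# Start the bench grinder for sharpening

## Task

Get the bench grinder running for sharpening, only pressing and pushing with closed fingers: first switch its lamp on by pressing down the near half of the rocker at the right-hand end of the console, then push the raised eye shield down in front of the grinding wheel until it stops, and last of all press the flat start button in the middle of the console until it stays in. Do not press the mushroom-shaped stop button, and leave the cup, the jar and the chisel where they are.

Things in the scene. Friction and masses are not known exactly. Their poses are not given: they have to be found in the camera images.
- grinder: Bench grinder bolted to the bench (fixed): 380 wide, 320 deep, motor 133 across, spindle along its y at height 145, guarded wheel at y = +153 (left), bare honing wheel at y = -151. Origin: on the bench under the spindle's middle; x from its console to its back (away from the robot), y left, z up. Tool rest at x -117 to -81, z 140. Lamp on the motor's back, to z 320, not ahead of x = 0.
- console_mid (a point): Middle of the sloping console's face, in front of the motor, at grinder x -155, y 0, z 78. The face is 214 wide and 150 long and rises 25 degrees towards the grinder's back. Three black controls stand in a row across it: the lamp rocker 66 to the right (grinder -y), the start button in the middle (over this point), the stop button 66 to the left.
- rocker_press (a point): Where to press the lamp rocker: on the top of its near half (towards the robot), 16 from its middle line, about which it pivots. The rocker is black, 50 long up the slope, 30 wide, with a slightly dished V top. When off, this point stands 12 over the bezel, on a nearly level face; 6 to 7 down from there is fully home. The point moves with the rocker.
- lamp_rocker (a joint): Tilt of the lamp rocker: 0 = off (near half raised, as found), 0.4 rad = fully on (near half down against its stop, far half raised). It stays as it is left, so press it fully home; about 2 N on the near half moves it.
- start_top (a point): Centre of the top of the start button: flat, round, black, 31 in diameter, standing 14 out of the console's face (9 over its 44 round bezel), in the middle of the console. Moves with the button, which goes square into the sloping face; pressing straight down also works.
- start_button (a joint): How far the start button is in: 0 = out (as found), 0.006 m = fully in. About 2 N moves it and it stays in as far as it is pressed, so press it fully home; the linked stop button rises by as much. Pressing the stop button would throw it out again.
- stop_button: Stop button, left of the start button (66 mm): a black mushroom, head 40 in diameter, top 25 mm over the console's face. Origin: on the console's face, on the button's axis. Not to be pressed.
- shield_press (a point): Where to push the eye shield: on its top, mid-width, 66 from the hinge; moves with it. The shield is a clear plate (3 thick) in a steel frame, 92 long from hinge to free edge, 84 wide, hinged on top of the wheel guard and reaching towards the robot. As found it points 4 to 30 degrees above level.
- shield_hinge (a point): Middle of the shield's hinge, at the top front of the wheel guard; the hinge line is parallel to the grinder's y.
- shield (a joint): Angle of the eye shield: 0 = fully raised (30 degrees above level), growing as it goes down; 1.13 rad = fully down against its stop (35 degrees below level). Stiff hinge: it stays where it is left; 2 to 3 N at the push point moves it.
- cup: Steel coolant cup, 84 in diameter, 75 high, on the bench in front of the grinder, to the left. Loose, to be left alone. Origin: centre of its underside.
- jar: Small closed jar of honing paste, 60 in diameter, 60 high, left of the grinder. Loose, to be left alone. Origin: centre of its underside.
- chisel: Chisel lying on the bench right of the console, 247 long along its x (handle to -x, 25 thick). Loose, to be left alone. Origin: on the bench near the middle of its length.

How it is judged:
By the outcome, as a careful person would: the job done as asked, in the order asked, and still so for the second after the job is handed in, with the robot touching nothing.
It also fails if it takes over 64 s, if anything falls off the work surface, if the arm or the gripper's body presses on something with over 40 N, if the wrist force passes 120 N, or if a joint passes its speed limit or range.

## Robot

A 7-joint arm with a two-finger parallel gripper is mounted at the origin on the work surface. World frame = base frame: x ahead of the robot, y to its left, z up, the work surface at z = 0. Lengths are in m, angles in rad, forces in N, time in s.
With the tool pointing down it reaches from about 0.425 to 0.875 m from the base axis. Payload 4.7 kg.
Tool frame: the origin (TCP) lies on the centre line of the jaws, within the pads' length; the fingertips stand 14 mm ahead of it and the grasp point (between the pads) lies 5 mm behind it; z points along the fingers, y is the line along which they close (so a half turn about z gives the same grasp; the last joint's range is limited). The gripper opens to 87 mm and grips with 3 to 60 N. Pads are 19 mm wide; open, the fingers measure 117 mm over their backs; the gripper's body (75 mm by 190 mm) begins 51 mm behind the grasp point.
Start: joints at [1.296, 0.321, -0.07, 1.45, 0.023, 1.371, -0.057], TCP at [0.185, -0.623, 0.237] pointing down, gripper open.
Joint ranges: [-2.86, 2.86], [-0.3, 2.09], [-1.38, 1.24], [0.06, 2.45], [-1.56, 4.7], [0.09, 2.05], [-2.69, 2.69]. Speed limits (rad/s): [2.57, 2.57, 3.14, 3.14, 3.14, 3.14, 3.14].

## Interface

Orientations are given as [roll, pitch, yaw] about the fixed x, y, z axes, in that order (R = Rz(yaw) Ry(pitch) Rx(roll)).
In Python, from plant import ctrl gives the robot as it stands.
- The arm moves only by the shell command python3 -m handwheel 'ROWS' [OPENING] [FORCE]. ROWS is JSON, a list of rows, each an object with "slide": the shift along the world's x, y, z in mm, a list of three; "yaw": the turn about the world's z in degrees. A call has 1 to 12 rows; each row shifts and turns the commanded pose from where the row before left it; what a row does not reach is not made up. A row lasts 1/10 s, in which the tool goes at most 50 mm and 8.59 degrees, less where a joint would pass 70% of its speed; a pose out of reach is approached as far as the arm can. A call with a gripper value outside its range is refused whole. OPENING is the finger opening in mm, from 0 to 87, set as the call begins (- or left out, the last holds). The fingers move at their own pace and stop on an object; FORCE is the grip in N (left out, the last holds). Time passes only in rows, so rows that do not move let the fingers close. It gives the time, the measured TCP pose, the force, the opening and the grip force at its end, in the units of the state.
- ctrl.sense(): the state, without advancing time (a new reading comes with each control period).
- ctrl.grab_frame(name): name is "scene" or "top"; returns (picture, depth): 480x640x3 uint8, red, green, blue; 480x640 float32, m along the optical axis (not along the pixel's ray), 0 where there is no reading.
- ctrl.get_calibration(name): a dict with "camera_matrix" (3x3 intrinsics, pixels), "k1" (the pictures are not rectified: a ray, as slopes to the right and down, at radius r is drawn at 1 + k1 r^2 times it, then the intrinsics apply), "eye" and "attitude" of the camera in the world. Camera axes: x right, y down, z forward; pixel columns grow to the right and rows downward; lengths in m; the calibration is good to about 2 mm. A picture is of the moment at which its call begins. get_calibration takes no time and is no camera call.
- ctrl.finish_job(): hands the job in; it is judged then, once.
Trained networks look in the newest picture that a camera, given by its name, has taken for a name from the list of things; names that differ only in an ending like _2 or _b are one class to them, and where a whole thing is asked for, a point or a joint stands for the part that bears it (a point fixed in the world has none). Each returns a list of dicts, best first, with "p" (0 to 1); they miss things now and then, are a little off and sometimes report something else, mostly with a low value. They report only what shows in the picture. A call takes as long as a camera call.
- ctrl.recognise(label, camera): "point" ([x, y, z] in m, in world coordinates, good to about 4 mm: the middle of the surface that is visible of it).
The state is a dict: "clock": time; "qpos": joint angles; "joint_vel": joint speeds; "effort": joint torques, N m; "position": TCP position; "tool_rot": TCP orientation; "ft_force": force on the tool from outside, world axes, zero at the start; "ft_torque": the same for the moment, N m; "grip_width": finger opening in m; "grasp_force": force on a finger pad.
Only numpy, scipy, OpenCV 4.12 (cv2) and the standard library are available. Lean on these libraries where they do the work, as an engineer would, in place of code of your own. Each camera call takes 0.05 s, during which the arm holds its last target. There are 200 camera calls.

## Working session

There is one attempt and no reset: what is moved stays moved. The work goes in short steps, Python scripts to look and compute and a shell command to move; the robot and the scene stay as the last step left them, time stands still between calls to the robot, and variables do not carry over. Pictures are saved under pics/ and viewed, at most 10 in all, crops included, and the job is handed in when it is done.

```bash
mkdir -p pics; cat > h.py <<'E'
import numpy as np, cv2
from plant import ctrl
def look(n, f):
    p,d=ctrl.grab_frame(n); cv2.imwrite('pics/'+f,p[:,:,::-1]); np.save('pics/'+f+'.npy',d); return p,d
def world(n,u,v,z):
    c=ctrl.get_calibration(n);K=np.array(c['camera_matrix']);k=c['k1']
    s=np.array([(u-K[0,2])/K[0,0],(v-K[1,2])/K[1,1]]);r=s.copy()
    for _ in range(20): r=s/(1+k*(r@r))
    return r,z
E
python3 - <<'E'
from h import *
for n in('scene','top'):
    look(n,n+'1.png'); c=ctrl.get_calibration(n); print(c)
    for l in ['grinder','console_mid','rocker_press','lamp_rocker','start_top','stop_button','shield_press','shield_hinge','shield','cup','jar','chisel']:
        print(n,l,[(np.round(r['point'],3).tolist(),round(r['p'],2)) for r in ctrl.recognise(l,n)[:3]])
print(ctrl.sense())
E
```

```text
{'camera_matrix': array([[507.50063315,   0.        , 315.77436554],
       [  0.        , 507.50063315, 240.02056533],
       [  0.        ,   0.        ,   1.        ]]), 'k1': -0.1303297612102545, 'eye': array([ 1.19856792, -0.12044755,  0.8223818 ]), 'attitude': array([-2.38962113, -0.00401417,  1.34042709])}
scene grinder [([0.718, -0.018, 0.185], 0.77)]
scene console_mid [([0.714, -0.014, 0.186], 0.78)]
scene rocker_press [([0.505, -0.071, 0.089], 0.78)]
scene lamp_rocker []
scene start_top [([0.524, -0.012, 0.091], 0.6), ([0.503, -0.07, 0.089], 0.27)]
scene stop_button []
scene shield_press [([0.616, 0.131, 0.255], 0.78)]
scene shield_hinge [([0.721, -0.021, 0.185], 0.94)]
scene shield [([0.618, 0.13, 0.252], 0.65)]
scene cup [([0.517, 0.244, 0.049], 0.91)]
scene jar [([0.689, 0.237, 0.052], 0.96)]
scene chisel [([0.466, -0.26, 0.023], 0.62)]
{'camera_matrix': array([[439.0254091 ,   0.        , 309.35881689],
       [  0.        , 439.0254091 , 236.66421904],
       [  0.        ,   0.        ,   1.        ]]), 'k1': -0.02921701747523862, 'eye': array([0.48190454, 0.04366538,
[... 652 characters left out ...]
]
{'clock': 1.3, 'qpos': array([ 1.2961338 ,  0.32097524, -0.07010711,  1.45048767,  0.02261046,
        1.37084234, -0.05691307]), 'joint_vel': array([-0.00024211,  0.00030075, -0.00037298,  0.00060888,  0.0001764 ,
        0.00064491,  0.00107483]), 'effort': array([ 6.68547159e-05, -4.91114116e+01, -4.03214805e-01, -3.12768102e+01,
       -6.36828365e-02,  3.37987323e-02,  2.68901385e-05]), 'position': array([ 0.18507746, -0.62310426,  0.23660888]), 'tool_rot': array([3.14151696e+00, 5.40708025e-05, 2.88777013e-01]), 'ft_force': array([-0.32774256,  0.06972811, -0.25810286]), 'ft_torque': array([ 0.02301273, -0.02080949,  0.03654825]), 'grasp_force': 0.0, 'grip_width': 0.0871597192868422}
```

View pics/scene1.png

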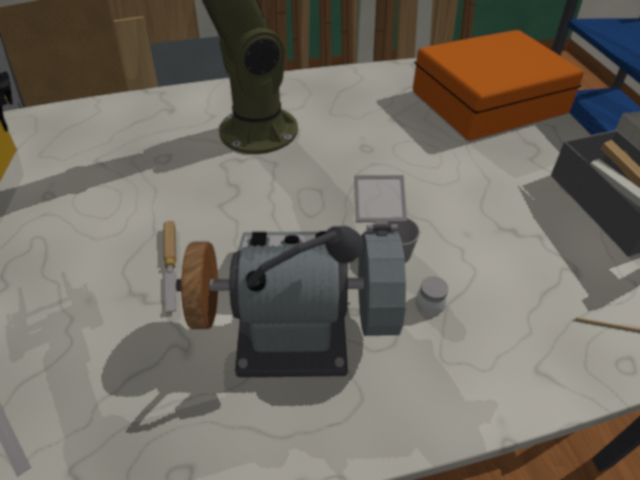

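View pics/top1.png

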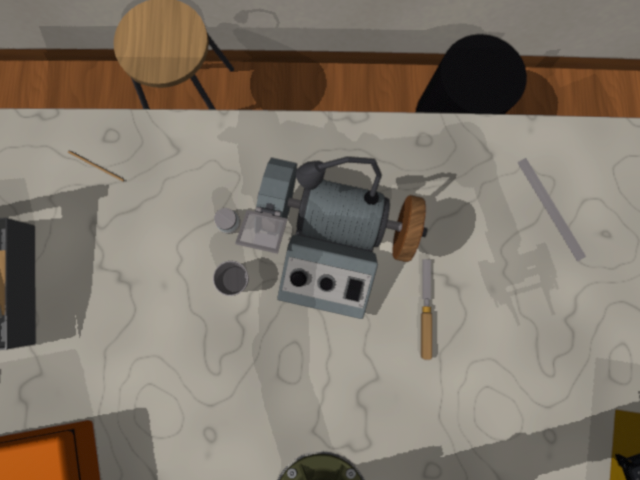

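The top view shows the console controls in a row: stop at (298,278), start at (327,283) and rocker at (354,290). The shield is at (263,230), the cup at (231,278), and the chisel is to the right at (427,305). The grinder's yaw is about -10°. Next I refine these with the depth image.

```bash
cat > h.py <<'E'
import numpy as np, cv2
from scipy.spatial.transform import Rotation as Ro
from plant import ctrl
def look(n, f):
    p,d=ctrl.grab_frame(n); cv2.imwrite('pics/'+f,p[:,:,::-1]); np.save('pics/'+f+'.npy',d); return p,d
def cloud(n,d):
    c=ctrl.get_calibration(n);K=np.array(c['camera_matrix']);k=c['k1']
    v,u=np.mgrid[:480,:640].astype(float)
    pts=np.stack([u.ravel(),v.ravel()],1)[:,None]
    s=cv2.undistortPoints(pts,K,np.array([k,0,0,0.]))[:,0].reshape(480,640,2)
    P=np.dstack([s*d[...,None],d]); return P@Ro.from_euler('xyz',c['attitude']).as_matrix().T+c['eye']
E
python3 - <<'E'
from h import *
p=cv2.imread('pics/top1.png');d=np.load('pics/top1.png.npy');C=cloud('top',d)
q=cv2.resize(p[145:325,215:455],None,fx=3.3,fy=3.3,interpolation=cv2.INTER_CUBIC);cv2.imwrite('pics/crop1.png',cv2.convertScaleAbs(q,alpha=1.6))
print('bench',C[400,250],C[300,200])
H=C[...,2]
# console: points in region, plane fit
m=np.zeros((480,640),bool);m[245:318,278:378]=True
m&=(H>.03)&(H<.13);P=C[m]
for _ in range(8):
    A=np.c_[P[:,:2],np.ones(len(P))];co=np.linalg.lstsq(A,P[:,2],rcond=None)[0];e=P[:,2]-A@co;P=P[np.abs(e)<max(.004,1.5*e.std())]
g=co[:2];print('plane',co,'slope',np.degrees(np.arctan(np.hypot(*g))),'yaw',np.degrees(np.arctan2(g[1],g[0])),len(P))
Q=C[m];e=Q[:,2]-np.c_[Q[:,:2],np.ones(len(Q))]@co
vv,uu=np.nonzero(m)
k=e>.006
n,l,s,ce=cv2.connectedComponentsWithStats((np.put_along_axis if 0 else (lambda:(lambda M:(M.__setitem__((vv[k],uu[k]),1),M)[1])(np.zeros((480,640),np.uint8)))()))
for i in range(1,n):
    if s[i,4]>15: w=C[l==i];print(s[i],ce[i],np.round(np.median(w,0),4),np.round(w.min(0),3),np.round(w.max(0),3))
print('rect',cv2.minAreaRect(P[:,:2].astype(np.float32)*1000))
# shield
for v in range(208,256,4): print(v,[np.round(C[v,u],3).tolist() for u in (250,264,278)])
E
```

```text
bench [ 0.23356968  0.17500521 -0.00123547] [ 0.47437848  0.30753483 -0.00299333]
plane [ 0.44909917 -0.09655098 -0.15644061] slope 24.672185777525442 yaw -12.133228697959316 4007
[290 268  18  19 231] [298.22510823 278.0995671 ] [0.5277 0.0601 0.0978] [0.51  0.039 0.084] [0.551 0.079 0.106]
[317 276  18  15 160] [325.88125 283.2    ] [ 0.5173 -0.0047  0.0893] [ 0.501 -0.024  0.077] [0.534 0.016 0.098]
[345 278  18  24 289] [353.5432526  289.38754325] [ 0.504  -0.0693  0.0895] [ 0.477 -0.088  0.072] [ 0.529 -0.05   0.1  ]
rect ((522.1297607421875, -5.887550354003906), (213.00387573242188, 135.52088928222656), 77.86470031738281)
208 [[0.712, 0.189, -0.005], [0.663, 0.129, 0.236], [0.665, 0.101, 0.227]]
212 [[0.653, 0.156, 0.242], [0.654, 0.129, 0.236], [0.655, 0.1, 0.235]]
216 [[0.645, 0.156, 0.241], [0.645, 0.128, 0.244], [0.661, 0.105, 0.158]]
220 [[0.636, 0.156, 0.245], [0.636, 0.128, 0.245], [0.638, 0.1, 0.24]]
224 [[0.627, 0.154, 0.252], [0.627, 0.127, 0.249], [0.629, 0.099, 0.243]]
228 [[0.618, 0.154, 0.255], [0.619, 0.126, 0.253], [0.62, 0.099, 0.25]]
232 [[0.61, 0.153, 0.259], [0.61, 0.126, 0.258], [0.611, 0.098, 0.254]]
236 [[0.601, 0.152, 0.263], [0.602, 0.125, 0.26], [0.602, 0.098, 0.258]]
240 [[0.593, 0.151, 0.268], [0.593, 0.125, 0.265], [0.594, 0.098, 0.262]]
244 [[0.584, 0.15, 0.274], [0.585, 0.124, 0.269], [0.585, 0.097, 0.268]]
248 [[0.607, 0.185, 0.0], [0.576, 0.123, 0.275], [0.577, 0.096, 0.275]]
252 [[0.597, 0.185, -0.003], [0.597, 0.149, 0.003], [0.598, 0.114, -0.0]]
```

View pics/crop1.png

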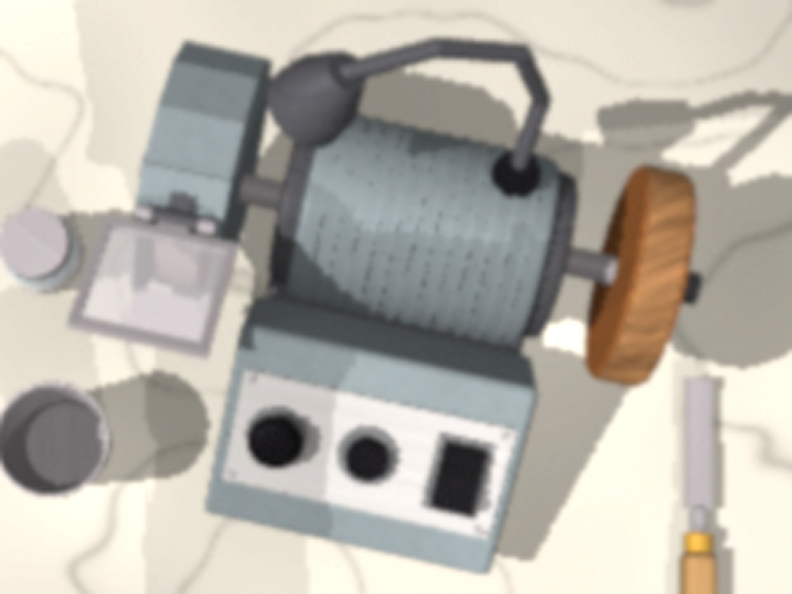

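The pose is consistent with the given sizes: yaw about -11.8° and grinder origin near (0.676,-0.039). The start top is at (0.518,-0.006,0.091). The rocker press point is near (0.489,-0.068,0.087). The shield is about 27° above level, with its push point near (0.597,0.133,0.263). I'll close the fingers and travel to the rocker.

```bash
python3 -m handwheel '[{"slide":[23,42,0],"yaw":-4},{"slide":[23,42,0],"yaw":-4},{"slide":[23,42,0],"yaw":-4},{"slide":[23,42,0],"yaw":-4},{"slide":[23,42,0],"yaw":-4},{"slide":[23,42,0],"yaw":-4},{"slide":[23,42,0],"yaw":-4},{"slide":[23,42,0],"yaw":0},{"slide":[23,42,0],"yaw":0},{"slide":[23,42,0],"yaw":0},{"slide":[23,42,0],"yaw":0},{"slide":[0,0,0],"yaw":0}]' 0 20
```

```text
clock: 2.5
position: [0.4412, -0.1539, 0.2373]
tool_rot: [-3.139, -0.002, -0.188]
ft_force: [-0.6, -0.3, 0.0]
grip_width: 0.0026
grasp_force: 0.0
```

```bash
python3 -m handwheel '[{"slide":[24,47,0],"yaw":-0.5},{"slide":[24,47,0],"yaw":-0.5},{"slide":[0,0,-40],"yaw":0},{"slide":[0,0,-40],"yaw":0},{"slide":[0,0,-30],"yaw":0},{"slide":[0,0,0],"yaw":0},{"slide":[0,0,0],"yaw":0},{"slide":[0,0,0],"yaw":0}]'
```

```text
clock: 3.3
position: [0.4851, -0.0725, 0.1287]
tool_rot: [3.141, -0.003, -0.218]
ft_force: [0.0, 0.8, 0.2]
grip_width: 0.0001
grasp_force: 0.0
```

```bash
python3 - <<'E'
from h import *
p,d=look('top','top2.png');look('scene','s2.png')
cv2.imwrite('pics/crop2.png',cv2.convertScaleAbs(cv2.resize(p[215:335,265:425,::-1],None,fx=4,fy=4,interpolation=cv2.INTER_CUBIC),alpha=1.6))
print(ctrl.sense()['position'])
E
```

```text
[ 0.48498038 -0.07244618  0.12856585]
```

View pics/crop2.png

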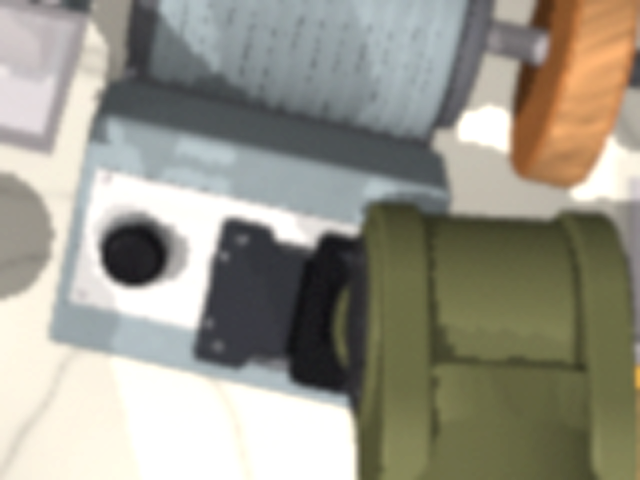

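The gripper body, aligned with the console's row, hides the rocker from above. I'll correct y by 5 mm and press down in small steps.

```bash
python3 -m handwheel '[{"slide":[1,5,-12],"yaw":0.7},{"slide":[0,0,-10],"yaw":0},{"slide":[0,0,-4],"yaw":0},{"slide":[0,0,-2],"yaw":0},{"slide":[0,0,-2],"yaw":0},{"slide":[0,0,0],"yaw":0},{"slide":[0,0,0],"yaw":0}]'
```

```text
clock: 4.1
position: [0.4832, -0.066, 0.0987]
tool_rot: [3.14, 0.004, -0.204]
ft_force: [-12.8, 2.6, 25.4]
grip_width: 0.0007
grasp_force: 14.4
```

```bash
python3 -m handwheel '[{"slide":[0,0,-2],"yaw":0},{"slide":[0,0,-1],"yaw":0},{"slide":[0,0,0],"yaw":0},{"slide":[0,0,0],"yaw":0}]'
```

```text
clock: 4.5
position: [0.4834, -0.066, 0.0981]
tool_rot: [3.139, 0.005, -0.204]
ft_force: [-20.5, 4.6, 44.2]
grip_width: 0.0004
grasp_force: 24.3
```

The contact is hard, with a normal tilted about 25° and the tip at z=0.084, which fits the rocker fully home. I'll lift and head for the shield, checking the rocker on the way.

```bash
python3 -m handwheel '[{"slide":[0,0,20],"yaw":0},{"slide":[0,0,45],"yaw":0},{"slide":[0,0,48],"yaw":0},{"slide":[0,0,48],"yaw":0},{"slide":[0,20,40],"yaw":0},{"slide":[15,45,0],"yaw":0},{"slide":[18,45,0],"yaw":0},{"slide":[18,45,0],"yaw":0},{"slide":[18,43,0],"yaw":0},{"slide":[18,0,0],"yaw":0},{"slide":[18,0,0],"yaw":0},{"slide":[0,0,0],"yaw":0}]'
python3 - <<'E'
from h import *
p,d=look('top','top3.png');C=cloud('top',d);q,e=look('scene','s3.png')
a=cv2.resize(p[215:335,245:405,::-1],(640,480),interpolation=cv2.INTER_CUBIC)
cv2.imwrite('pics/crop3.png',cv2.convertScaleAbs(a,alpha=1.6))
s=ctrl.sense();print(s['position'],s['tool_rot'],s['ft_force'])
D=cloud('top',np.load('pics/top1.png.npy'))
for v in range(278,304,3): print(v,'before',np.round(D[v,354],3),'now',np.round(C[v,354],3))
E
```

```text
clock: 5.7
position: [0.5908, 0.1306, 0.2927]
tool_rot: [-3.141, 0.002, -0.205]
ft_force: [0.3, 0.9, 0.2]
grip_width: 0.0002
grasp_force: 0.0
[0.58903959 0.13094556 0.29348925] [ 3.14149111e+00  2.42148317e-03 -2.05058558e-01] [-0.84973093 -0.62329063 -0.47220176]
278 before [ 0.529 -0.07   0.093] now [ 0.529 -0.07   0.092]
281 before [ 0.522 -0.069  0.094] now [ 0.522 -0.069  0.096]
284 before [ 0.516 -0.069  0.094] now [ 0.515 -0.069  0.101]
287 before [ 0.509 -0.07   0.09 ] now [ 0.509 -0.069  0.096]
290 before [ 0.502 -0.07   0.092] now [ 0.502 -0.07   0.088]
293 before [ 0.495 -0.07   0.086] now [ 0.495 -0.07   0.084]
296 before [ 0.488 -0.07   0.087] now [ 0.488 -0.071  0.082]
299 before [ 0.481 -0.07   0.085] now [ 0.481 -0.071  0.081]
302 before [ 0.474 -0.072  0.067] now [ 0.474 -0.072  0.067]
```

View pics/crop3.png

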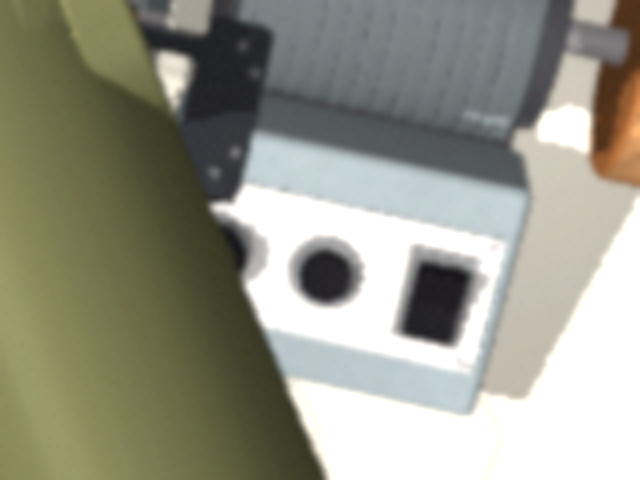

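View pics/s3.png

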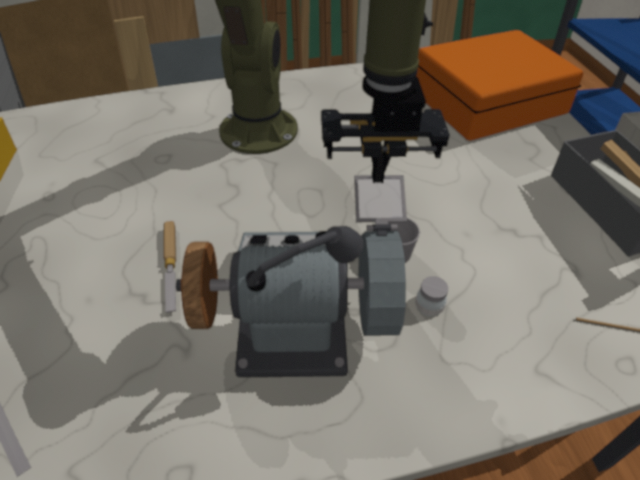

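The crop shows the rocker at (440,300) with its far half now raised (0.101 against 0.094) and its near half down. In the scene view the closed fingertips hang just above the shield at (378,175). Now I push the shield down.

```bash
python3 -m handwheel '[{"slide":[4,4,-6],"yaw":0},{"slide":[0,0,-8],"yaw":0},{"slide":[0,0,-8],"yaw":0},{"slide":[0,0,-8],"yaw":0},{"slide":[0,0,-8],"yaw":0},{"slide":[0,0,-8],"yaw":0},{"slide":[0,0,-8],"yaw":0},{"slide":[0,0,-8],"yaw":0},{"slide":[0,0,-8],"yaw":0}]'
```

```text
clock: 6.7
position: [0.5942, 0.1347, 0.2243]
tool_rot: [-3.141, -0.001, -0.206]
ft_force: [0.1, 0.0, 3.3]
grip_width: 0.0002
grasp_force: 1.1
```

```bash
python3 -m handwheel '[{"slide":[0,0,-4],"yaw":0},{"slide":[0,0,-4],"yaw":0},{"slide":[0,0,0],"yaw":0}]'
```

```text
clock: 7.0
position: [0.5932, 0.1349, 0.2159]
tool_rot: [3.141, 0.001, -0.205]
ft_force: [-0.5, -0.8, 0.7]
grip_width: 0.0001
grasp_force: 0.1
```

```bash
python3 -m handwheel '[{"slide":[0,0,-3],"yaw":0},{"slide":[0,0,-2],"yaw":0},{"slide":[0,0,-2],"yaw":0}]'
```

```text
clock: 7.3
position: [0.5938, 0.135, 0.2099]
tool_rot: [-3.141, -0.001, -0.205]
ft_force: [-0.4, 0.0, 10.3]
grip_width: 0.0003
grasp_force: 4.3
```

```bash
python3 -m handwheel '[{"slide":[0,0,-2],"yaw":0},{"slide":[0,0,-2],"yaw":0}]'
```

```text
clock: 7.5
position: [0.5942, 0.1351, 0.2093]
tool_rot: [3.141, -0.003, -0.205]
ft_force: [-6.8, -3.6, 24.9]
grip_width: 0.0003
grasp_force: 12.3
```

```bash
python3 - <<'E'
from h import *
p,d=look('top','top4.png');q,e=look('scene','s4.png')
cv2.imwrite('pics/crop4.png',cv2.convertScaleAbs(cv2.resize(q[80:260,300:500,::-1],None,fx=3.2,fy=3.2,interpolation=cv2.INTER_CUBIC),alpha=1.4))
s=ctrl.sense();print(s['position'],s['ft_force'])
E
```

```text
[0.59419243 0.1351177  0.20948846] [-5.25340495 -2.44137445 18.27219256]
```

View pics/crop4.png

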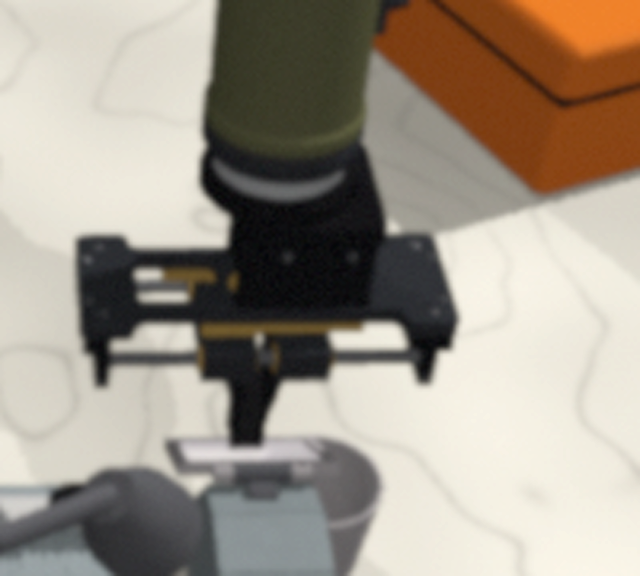

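The force rose to 25 N with the tip at the predicted end height of 0.195, so the shield is against its stop (plate seen foreshortened at (245,455)). Now I lift, move over the start button and look back at the shield.

```bash
python3 -m handwheel '[{"slide":[0,0,20],"yaw":0},{"slide":[0,0,40],"yaw":0},{"slide":[-30,0,0],"yaw":0},{"slide":[-20,-35,0],"yaw":0},{"slide":[-10,-35,0],"yaw":0},{"slide":[-10,-35,0],"yaw":0},{"slide":[-10,-35,0],"yaw":0},{"slide":[0,0,-40],"yaw":0},{"slide":[0,0,-40],"yaw":0},{"slide":[0,0,-40],"yaw":0},{"slide":[0,0,-20],"yaw":0},{"slide":[0,0,0],"yaw":0}]'
python3 - <<'E'
from h import *
p,d=look('top','top5.png');C=cloud('top',d);q,e=look('scene','s5.png');S=cloud('scene',e)
print(ctrl.sense()['position'])
G=np.array([.6756,-.039]);R=np.array([[.979,-.2045],[.2045,.979]])
for N,X in(('top',C),('scene',S)):
    g=np.dstack([(X[...,:2]-G)@R.T,X[...,2]])
    m=(abs(g[...,1]-.153)<.035)&(g[...,0]>-.135)&(g[...,0]<-.065)&(g[...,2]>.14)
    P=g[m];print(N,len(P))
    if len(P)>20:
        c=np.polyfit(P[:,0],P[:,2],1);print(np.degrees(np.arctan(c[0])),np.polyval(c,-.0528),P.min(0),P.max(0))
for l in('cup','jar','chisel','start_top','shield_press'):print(l,[(np.round(r['point'],3).tolist(),round(r['p'],2)) for r in ctrl.recognise(l,'top')[:2]])
E
```

```text
clock: 8.8
position: [0.5106, -0.005, 0.1222]
tool_rot: [3.141, 0.007, -0.205]
ft_force: [-1.5, 0.2, 0.5]
grip_width: 0.0004
grasp_force: 0.0
[ 0.5136954  -0.00480623  0.12592109]
top 1073
33.9084692075389 0.23005329073708472 [-0.12803389  0.11801171  0.17942189] [-0.06501675  0.18796837  0.22745188]
scene 298
30.83959212231716 0.22551286850755065 [-0.12576658  0.11814615  0.14669233] [-0.06509224  0.18793898  0.22465785]
cup [([0.525, 0.229, 0.012], 0.78)]
jar [([0.666, 0.237, 0.064], 0.88)]
chisel [([0.433, -0.259, 0.021], 0.73), ([0.655, 0.004, 0.204], 0.19)]
start_top []
shield_press [([0.618, 0.132, 0.209], 0.6)]
```

The shield measures about 34–35° below level, so it is fully down. Now the start button, where contact is expected at TCP z≈0.107 and home at ≈0.100.

```bash
python3 -m handwheel '[{"slide":[0,0,-10],"yaw":0},{"slide":[0,0,-6],"yaw":0},{"slide":[0,0,-3],"yaw":0},{"slide":[0,0,-2],"yaw":0},{"slide":[0,0,-2],"yaw":0},{"slide":[0,0,0],"yaw":0}]'
```

```text
clock: 9.75
position: [0.5141, -0.0051, 0.1031]
tool_rot: [3.141, -0.001, -0.205]
ft_force: [-0.3, -1.1, 4.3]
grip_width: 0.0006
grasp_force: 2.0
```

```bash
python3 -m handwheel '[{"slide":[0,0,-2],"yaw":0},{"slide":[0,0,-2],"yaw":0},{"slide":[0,0,0],"yaw":0}]'
```

```text
clock: 10.05
position: [0.5146, -0.0052, 0.1022]
tool_rot: [3.14, -0.001, -0.205]
ft_force: [-8.4, -2.0, 26.0]
grip_width: 0.0005
grasp_force: 13.3
```

```bash
python3 -m handwheel '[{"slide":[0,0,-2],"yaw":0},{"slide":[0,0,0],"yaw":0},{"slide":[0,0,0],"yaw":0}]'
```

```text
clock: 10.35
position: [0.5148, -0.0052, 0.1018]
tool_rot: [3.139, -0.002, -0.205]
ft_force: [-12.7, 0.1, 37.1]
grip_width: 0.0002
grasp_force: 19.5
```

```bash
python3 -m handwheel '[{"slide":[0,0,20],"yaw":0},{"slide":[0,0,40],"yaw":0},{"slide":[0,0,40],"yaw":0},{"slide":[-30,-20,40],"yaw":0},{"slide":[-10,-45,0],"yaw":0},{"slide":[-10,-45,0],"yaw":0},{"slide":[-10,-45,0],"yaw":0},{"slide":[-10,-45,0],"yaw":0},{"slide":[-10,-45,0],"yaw":0},{"slide":[-10,-45,0],"yaw":0},{"slide":[0,0,0],"yaw":0},{"slide":[0,0,0],"yaw":0}]'
python3 - <<'E'
from h import *
G=np.array([.6756,-.039]);R=np.array([[.979,-.2045],[.2045,.979]])
p,d=look('top','top6.png')
cv2.imwrite('pics/crop6.png',cv2.convertScaleAbs(cv2.resize(p[145:325,215:455,::-1],None,fx=3.3,fy=3.3,interpolation=cv2.INTER_CUBIC),alpha=1.5))
for n,f in(('before',np.load('pics/top1.png.npy')),('after',np.mean([d]+[ctrl.grab_frame('top')[1] for _ in range(4)],0))):
    X=cloud('top',f);g=np.dstack([(X[...,:2]-G)@R.T,X[...,2]])
    h=(g[...,2]-.078)*np.cos(.4363)-(g[...,0]+.155)*np.sin(.4363)
    s=(g[...,2]-.078)*np.sin(.4363)+(g[...,0]+.155)*np.cos(.4363)
    for l,y in(('rock far',-.066),('rock near',-.066),('start',0),('stop',.066)):
        s0={'rock far':.016,'rock near':-.016}.get(l,0)
        m=(abs(g[...,1]-y)<.009)&(abs(s-s0)<.006)&(abs(h)<.05);print(n,l,'out mm',round(np.median(h[m])*1000,1),m.sum())
for l in('cup','jar','chisel'):print(l,[(np.round(r['point'],3).tolist(),round(r['p'],2)) for r in ctrl.recognise(l,'top')[:1]])
E
```

```text
clock: 11.55
position: [0.425, -0.2941, 0.2329]
tool_rot: [-3.14, 0.001, -0.208]
ft_force: [0.6, 0.2, -0.8]
grip_width: 0.0003
grasp_force: 0.0
before rock far out mm 11.4 46
before rock near out mm 17.5 44
before start out mm 14.5 36
before stop out mm 24.4 41
after rock far out mm 15.9 55
after rock near out mm 12.7 36
after start out mm 8.7 37
after stop out mm 30.2 37
cup [([0.527, 0.23, 0.012], 0.96)]
jar [([0.665, 0.233, 0.06], 0.89)]
chisel [([0.435, -0.262, 0.024], 0.88)]
```

View pics/crop6.png

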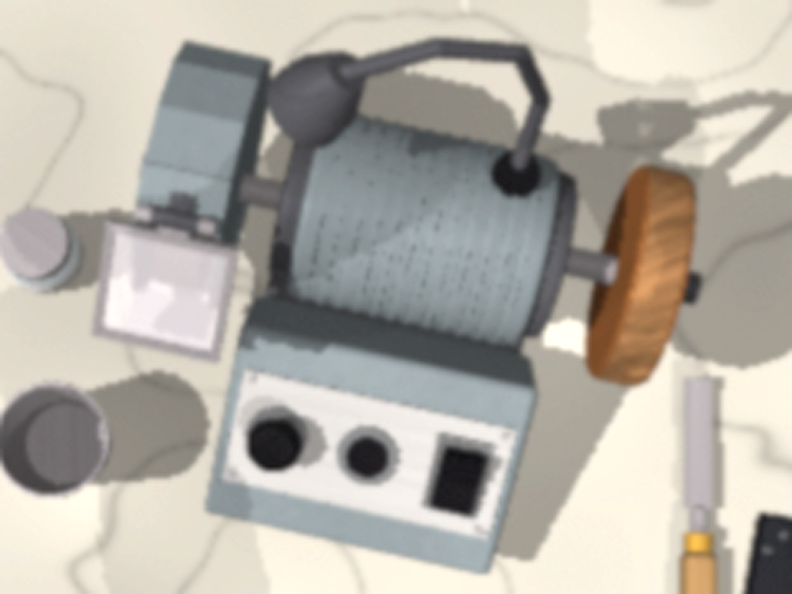

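The start button is in by 5.8 mm, the stop button is up by 5.8 mm, the shield is down, and the loose things haven't moved. The rocker's tilt reads a little short, so I'll measure it properly with averaged depth from both cameras.

```bash
python3 - <<'E'
from h import *
G=np.array([.6756,-.039]);R=np.array([[.979,-.2045],[.2045,.979]])
def prof(X):
    g=np.dstack([(X[...,:2]-G)@R.T,X[...,2]])
    h=(g[...,2]-.078)*np.cos(.4363)-(g[...,0]+.155)*np.sin(.4363)
    s=(g[...,2]-.078)*np.sin(.4363)+(g[...,0]+.155)*np.cos(.4363)
    o=[]
    for c in range(-40,41,4):
        m=(abs(g[...,1]+.067)<.009)&(abs(s*1000-c)<2)&(abs(h)<.05)
        o.append((c,round(float(np.median(h[m])*1000),1) if m.sum() else None))
    return o
for n,b in(('top','top1.png'),('scene','scene1.png')):
    a=np.stack([ctrl.grab_frame(n)[1] for _ in range(25)]);print(n,'framestd mm',np.median(a.std(0)[250:300,250:380])*1000)
    print('before',prof(cloud(n,np.load(f'pics/{b}.npy'))));print('after',prof(cloud(n,np.median(a,0))))
print(ctrl.sense()['clock'])
E
```

```text
top framestd mm 1.8910551
before [(-40, 2.8), (-36, 4.0), (-32, 5.3), (-28, None), (-24, 19.6), (-20, 18.9), (-16, 17.6), (-12, 16.0), (-8, 15.0), (-4, 14.2), (0, 13.7), (4, 11.8), (8, 13.1), (12, 11.4), (16, 12.5), (20, 10.6), (24, 4.4), (28, 2.0), (32, 1.7), (36, 2.4), (40, -0.3)]
after [(-40, 2.7), (-36, 2.7), (-32, 8.0), (-28, 11.7), (-24, 12.2), (-20, 12.5), (-16, 13.0), (-12, 13.0), (-8, 13.4), (-4, 14.4), (0, 15.7), (4, 16.9), (8, 18.4), (12, 19.7), (16, 19.0), (20, 6.1), (24, 4.8), (28, 2.6), (32, 2.5), (36, 2.4), (40, 0.7)]
scene framestd mm 1.3464273
before [(-40, None), (-36, None), (-32, None), (-28, None), (-24, 19.6), (-20, 19.2), (-16, 18.0), (-12, 16.4), (-8, 14.7), (-4, 12.5), (0, 13.5), (4, 13.2), (8, 12.5), (12, 12.5), (16, 12.3), (20, 9.5), (24, 10.1), (28, None), (32, None), (36, None), (40, None)]
after [(-40, None), (-36, None), (-32, None), (-28, 11.7), (-24, None), (-20, 12.3), (-16, 12.5), (-12, 12.8), (-8, 13.5), (-4, 14.0), (0, None), (4, 5.4), (8, 5.6), (12, 5.5), (16, 17.4), (20, 13.0), (24, None), (28, None), (32, None), (36, None), (40, None)]
14.45
```

The before and after profiles mirror each other (19.6 mm at the raised end, 12.3 mm at the lowered end), so the rocker is fully over. I'm handing the job in.

```bash
python3 -c "
from plant import ctrl
print(ctrl.finish_job())"
```

```text
the job is handed in; nothing more can be done
None
```

I handed the job in at about 14.5 s, with the lamp rocker fully on, the eye shield down against its stop and the start button fully in, done in that order; the stop button wasn't pressed, the cup, jar and chisel show as unmoved, and no verdict came back.

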